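# Hold the slip-clutch collar on the shaft's flat, spring pressed

## Task

The carousel drive's slip clutch is being put together. First, with the collar still lying on the bench, turn the bare shaft by its upper end until its flat faces the hex-key notch in the yellow guard plate. Then pick up the steel collar, slide it down over the shaft with its set screw on that flat and pointing squarely at the notch, press the spring plate down about 4 mm with it, and finish like that, still gripping the collar and holding it down so that a colleague can tighten the screw; leave the tools and the beaker on the bench where they are.

Things in the scene. Friction and masses are not known exactly. Their poses are not given: they have to be found in the camera images.
- drive: the right-angle gearmotor, fixed to the bench: grey base plate 155 x 90 x 8 mm, aluminium gearbox 66 x 66 mm whose top is 54 mm above the bench, motor towards +x (up to 105 mm from the shaft axis, highest point 65 mm above the bench). Origin on the bench, exactly under the axis of the upright shaft; its -x axis points from the shaft to the notch in the yellow guard plate, z is up
- key_notch (a point): middle of the open notch (14 mm wide, floor at 86 mm) in the yellow guard plate, 34.5 mm from the shaft axis along the drive's -x axis and 93 mm above the bench. The guard plate is 58 mm wide, 3 mm thick, its top 100 mm above the bench. Axes as the drive's
- shaft (a joint): turn of the shaft, rad: 0 when the flat faces the notch squarely, growing counter-clockwise seen from above. It starts with the flat turned counter-clockwise, 0.5 to 1.45 rad; it turns stiffly (about 0.1 N m) and stays where it is left; no end stops
- shaft_top (a point): centre of the upper end of the shaft, 136 mm above the bench. The shaft is upright, dark, 16 mm in diameter, with one bright flat all along it on its -x side (this point's axes turn with the shaft): the flat lies 4 mm from the axis, so the shaft measures 12 mm across the flat. The end has a 1.2 mm chamfer. The bare shaft stands 48 mm out of the spring plate; a pulley and clutch discs below the plate turn with it
- spring_plate (a joint): how far the spring plate is pressed down, m: 0 free, 0.007 at its stop; the spring pushes back with 2 N at first and 2 N more per mm
- plate_top (a point): centre of the upper face of the spring plate, a steel disc 33 mm in diameter round the shaft, 88 mm above the bench when free; the collar sits on it
- collar (a point): centre (half-way up) of the loose steel shaft collar: 34 mm outside diameter, 18 mm high, 18 mm bore, 80 g, lying flat, bore upright. Its set screw points along its own -x axis, half-way up; the tip stands 4.2 mm into the bore, so it slides freely down the shaft only with the screw on the flat (within about 15 degrees); farther off it binds, and beyond about 45 degrees it stops on the shaft's end
- set_screw (a point): outer end of the black 6 mm set screw with a blue ring, 21 mm from the collar's axis (it sticks out 4 mm from the collar). Axes as the collar's
- hex_key: bystander, loose: L-shaped black hex key, 5 mm steel, about 95 x 28 mm, lying flat; origin at its underside, in the middle of the long arm
- crimper: bystander, loose: hand crimper with green handles, 72 x 193 x 24 mm, lying flat; origin at the middle of its underside, long axis y
- screwdriver: bystander, loose: screwdriver with a black handle, 192 mm long, 28 mm thick, long axis y; origin at the middle of its underside
- nut_driver: bystander, loose: nut driver with a red handle, 147 mm long, 24 mm thick, long axis y; origin at the middle of its underside
- wrench: bystander, loose: small open-ended spanner, 144 x 25 x 6 mm, long axis y; origin at the middle of its underside
- marker_black: bystander, loose: white marker pen with a black cap, 128 mm long, 16 mm thick, long axis y; origin at the middle of its underside
- beaker_100: bystander, loose: glass beaker, 55 mm wide, 71 mm high; origin at the middle of its underside
- collar_body: the same collar; origin at the centre of its underside (9 mm below the point collar), same axes, z up
Mind the look-alikes: they are no part of the job. Of the things like the collar_body, leave any that is purple or red; of the rest the smaller one is meant.

How it is judged:
By the outcome, as a careful person would: the job done as asked, in the order asked, and still so for the second after the job is handed in, while the arm keeps its last pose, push and grip.
It also fails if it takes over 54 s, if anything falls off the work surface, if the arm or the gripper's body presses on something with over 40 N, if the wrist force passes 120 N, or if a joint passes its speed limit or range.

## Robot

A 6-joint arm with a two-finger parallel gripper is mounted at the origin on a cart in front of the work surface, level with it; the furniture and walls round the work are solid. World frame = base frame: x ahead of the robot, y to its left, z up, the work surface at z = 0. Lengths are in mm, angles in rad, forces in N, time in s.
With the tool pointing down it reaches from about 275 to 750 mm from the base axis. Payload 10.2 kg.
Tool frame: the origin (TCP) lies between the finger pads; the fingertips stand 11 mm ahead of it and the grasp point (between the pads) lies 8 mm behind it (ctrl.nose_length is the distance from the TCP to the fingertips, in mm); x points along the fingers, y is the direction in which the jaws open and shut, and the axes are right-handed (so a half turn about x gives the same grasp; the last joint's range is limited). The gripper opens to 85 mm and grips with 20 to 120 N. Pads are 22 mm wide; open, the fingers measure 114 mm over their backs; the gripper's body (76 mm by 85 mm) begins 54 mm behind the grasp point. The pads swing forward as they close: fully open they stand 13 mm farther back than shut.
Start: joints at [1.031, 0.313, 1.498, -0, 1.331, -0.223], TCP at [163.565, 498.877, 242.294] pointing down, gripper open.
Joint ranges: [-2.94, 2.94], [-0.97, 2.17], [0.19, 2.56], [-1.23, 4.37], [0.02, 3.11], [-2.88, 2.88]. Speed limits (rad/s): [2.39, 2.39, 3.01, 3.14, 3.14, 3.14].

## Interface

Orientations are given as a unit quaternion [w, x, y, z].
In Python, from rig import ctrl, capture, ticket gives the robot as it stands.
- The arm moves only by the tool step_arm, never from a script. Its argument "commands" is a list of rows, each a list of 2 entries, a list of its own where there are three numbers: the shift along the world's x, y, z normalised to -1 to 1, where 1 is 0.04 m, then the turn about the world's z normalised to -1 to 1, where 1 is 180 degrees. A call has 1 to 5 rows; each row shifts and turns the commanded pose from where the row before left it; what a row does not reach is not made up. A row lasts 1/10 s, in which the tool goes at most 50 mm and 8.59 degrees, less where a joint would pass 70% of its speed; a pose out of reach is approached as far as the arm can. A call with a number of a shift or a turn outside -1 to 1 is refused whole. A call with a gripper value outside its range is refused whole. "gripper" is the closure, from -1 (fully open) to 1 (shut), so that 0 is half open, set as the call begins (left out, the last holds). The fingers move at their own pace and stop on an object; "force" is the grip in N (left out, the last holds). Time passes only in rows, so rows that do not move let the fingers close. It gives the time, the measured TCP pose, the force and the opening at its end, in the units of the state.
- ctrl.sense(): the state, without advancing time (a new reading comes with each control period).
- capture(name): name is "scene" or "top"; returns a dict with "image" (400x640x3 uint8, blue, green, red), "fov_y" (degrees; the focal length in pixels is half the picture's height over the tangent of half this angle, whatever the lens; pixels are square), "cx", "cy" (the principal point, pixels), "k1" (the pictures are not rectified: a ray, as slopes to the right and down, at radius r is drawn at 1 + k1 r^2 times it, then the intrinsics apply), "origin" and "orientation" of the camera in the world. Camera axes: x right, y down, z forward; pixel columns grow to the right and rows downward; lengths in mm; the calibration is good to about 2 mm. A picture is of the moment at which its call begins. There is no depth.
- ticket.finish_job(): hands the job in, once; it reports no verdict.
The state is a dict: "time_s": time; "joints": joint angles; "dq": joint speeds; "tau": joint torques, N m; "eef_pos": TCP position; "ee_rot": TCP orientation; "force": force on the tool from outside, world axes, zero at the start; "wrist_torque": the same for the moment, N m; "grip_width": opening from 0.0 (shut) to 1.0 (fully open).
Only numpy, scipy, OpenCV 4.12 (cv2) and the standard library are available. Lean on these libraries where they do the work, as an engineer would, in place of code of your own. Each camera call takes 0.05 s, during which the arm holds its last target.

## Working session

There is one attempt and no reset: what is moved stays moved. The work goes in short steps, Python scripts to look and compute and a tool call to move; the robot and the scene stay as the last step left them, time stands still between calls to the robot, and variables do not carry over. Pictures are saved under pics/ and viewed, and the job is handed in when it is done.

Besides the shell and the picture viewer there is one more tool, called after "Request:" by a JSON object that holds its "op" and its "data". step_arm: Moves the arm, as the interface text tells. Its arguments: {"type":"object","properties":{"commands":{"type":"array","items":{"type":"array"}},"gripper":{"type":"number"},"force":{"type":"number"}},"required":["commands"]}

```bash
ls; mkdir -p pics
python3 - <<'E'
from rig import ctrl,capture
import cv2,numpy as np,json
s=ctrl.sense(); print({k:(np.round(v,3).tolist() if not np.isscalar(v) else v) for k,v in s.items()})
for n in("scene","top"):
    c=capture(n); cv2.imwrite(f"pics/{n}0.png",c["image"])
    d={k:(np.asarray(v).tolist()) for k,v in c.items() if k!="image"}; print(n,d)
    json.dump(d,open(f"{n}.json","w"))
print(ctrl.nose_length)
E
```

```text
pics
{'time_s': 0.0, 'joints': [1.031, 0.313, 1.498, 0.0, 1.331, -0.223], 'dq': [-0.001, -0.0, 0.001, 0.001, -0.001, 0.0], 'tau': [-0.001, -41.227, -25.973, -0.0, 0.004, -0.0], 'eef_pos': [163.421, 498.653, 241.721], 'ee_rot': [0.698, 0.111, 0.698, -0.112], 'force': [0.313, 1.425, -0.587], 'wrist_torque': [-0.007, -0.008, 0.005], 'grip_width': 0.9995885279021106}
scene {'fov_y': 52.202370171227216, 'cx': 323.00689837765617, 'cy': 198.12312540506727, 'k1': 0.029647054787420538, 'origin': [-220.7059108291869, -56.16786397115753, 927.1371685882133], 'orientation': [0.2426467442943368, -0.6576553986388665, 0.6639742220016349, -0.26028862180632456]}
top {'fov_y': 54.00618153165153, 'cx': 320.3449597623519, 'cy': 200.49877322476257, 'k1': -0.04842300370826089, 'origin': [278.7603845703957, -53.4531062136474, 1239.4143350139618], 'orientation': [0.07125054037218749, -0.684001291314959, 0.7222921115719061, -0.0732099688371531]}
11.0
```

View pics/scene0.png

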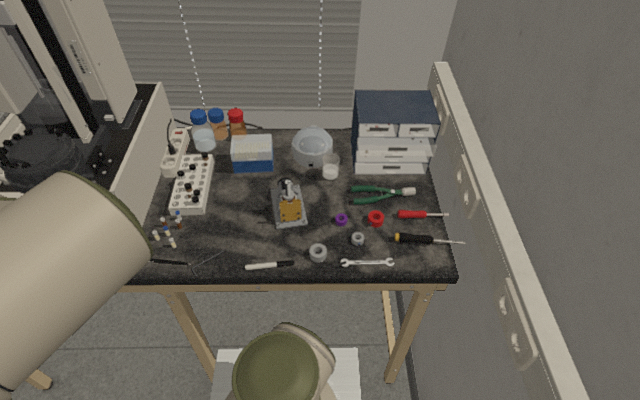

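View pics/top0.png

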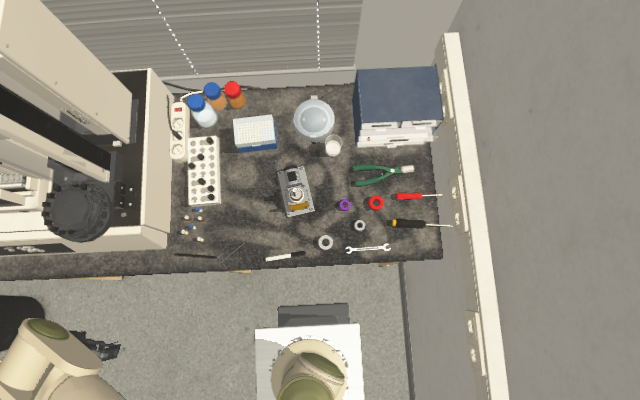

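The top view shows four collar-like things: purple (344,205), red (376,203), a small grey one (360,225) and a larger grey one (326,242). Purple and red are excluded, so the smaller grey one at (360,225) is the target. I'll confirm it in enlarged crops.

Run:
```python
import cv2,numpy as np
t=cv2.imread("pics/top0.png"); s=cv2.imread("pics/scene0.png")
a=cv2.resize(t[150:255,270:400],None,fx=6,fy=6,interpolation=cv2.INTER_CUBIC)[:600,:780]
cv2.imwrite("pics/topcrop.png",cv2.resize(t[155:255,270:400],(780,600),interpolation=cv2.INTER_CUBIC))
cv2.imwrite("pics/scenecrop.png",cv2.resize(s[170:270,260:390],(780,600),interpolation=cv2.INTER_CUBIC))
```

```text
(no output)
```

View pics/topcrop.png

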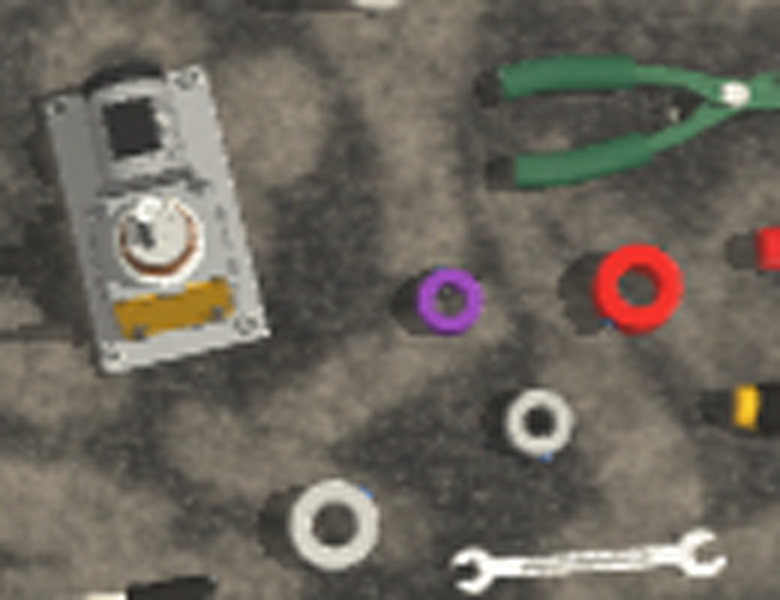

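View pics/scenecrop.png

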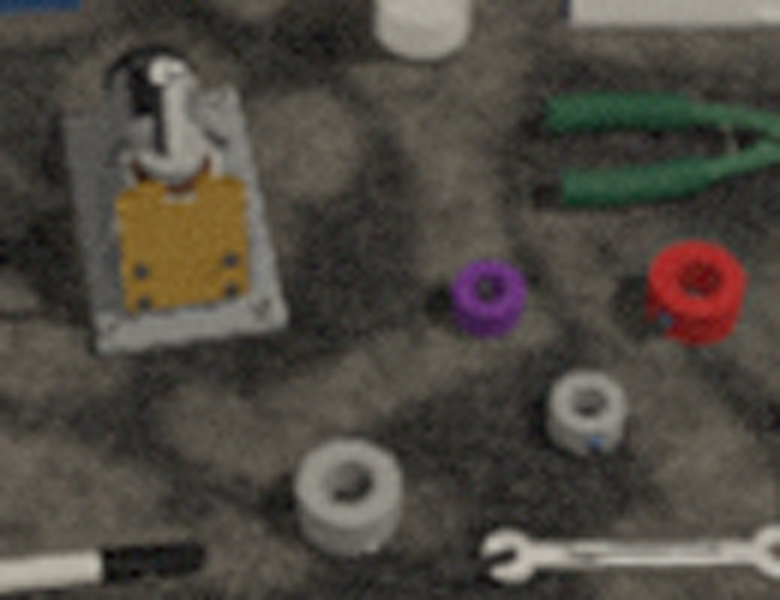

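```bash
cat > h.py <<'E'
import json,cv2,numpy as np
from scipy.spatial.transform import Rotation as R
class Cam:
    def __init__(s,n):
        d=json.load(open(f"{n}.json")); f=200/np.tan(np.radians(d["fov_y"]/2))
        s.K=np.array([[f,0,d["cx"]],[0,f,d["cy"]],[0,0,1]]);s.D=np.array([d["k1"],0,0,0.])
        s.o=np.array(d["origin"]);w,x,y,z=d["orientation"];s.R=R.from_quat([x,y,z,w]).as_matrix()
    def ray(s,uv):
        p=cv2.undistortPoints(np.array(uv,float).reshape(-1,1,2),s.K,s.D)[:,0]
        return np.c_[p,np.ones(len(p))]@s.R.T
    def onz(s,uv,z):
        r=s.ray(uv); return s.o+r*((z-s.o[2])/r[:,2])[:,None]
    def proj(s,P):
        p=(np.array(P,float).reshape(-1,3)-s.o)@s.R
        return cv2.projectPoints(p,np.zeros(3),np.zeros(3),s.K,s.D)[0][:,0]
def tri(ca,ua,cb,ub):
    ra=ca.ray(ua)[0];rb=cb.ray(ub)[0];A=np.c_[ra,-rb]
    t=np.linalg.lstsq(A,cb.o-ca.o,rcond=None)[0];p=ca.o+ra*t[0];q=cb.o+rb*t[1]
    return (p+q)/2,np.linalg.norm(p-q)
def snap(n,k=5):
    from rig import capture
    return np.mean([capture(n)["image"].astype(np.float32) for _ in range(k)],0).clip(0,255).astype(np.uint8)
E
python3 - <<'E'
from h import *
t=snap("top",6);s=snap("scene",6);cv2.imwrite("pics/topA.png",t);cv2.imwrite("pics/sceneA.png",s)
T=Cam("top");S=Cam("scene")
cv2.imwrite("pics/topd.png",cv2.resize(t[160:220,270:330],(600,600),interpolation=cv2.INTER_CUBIC))
cv2.imwrite("pics/scened.png",cv2.resize(s[174:234,260:320],(600,600),interpolation=cv2.INTER_CUBIC))
E
```

```text
(no output)
```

View pics/topd.png

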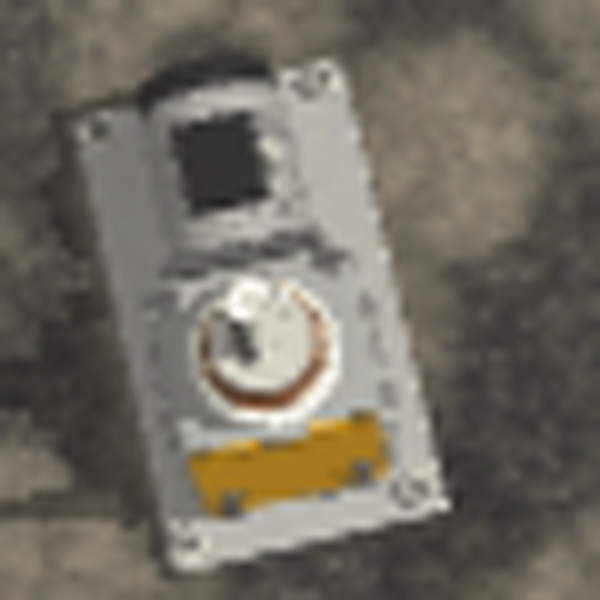

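View pics/scened.png

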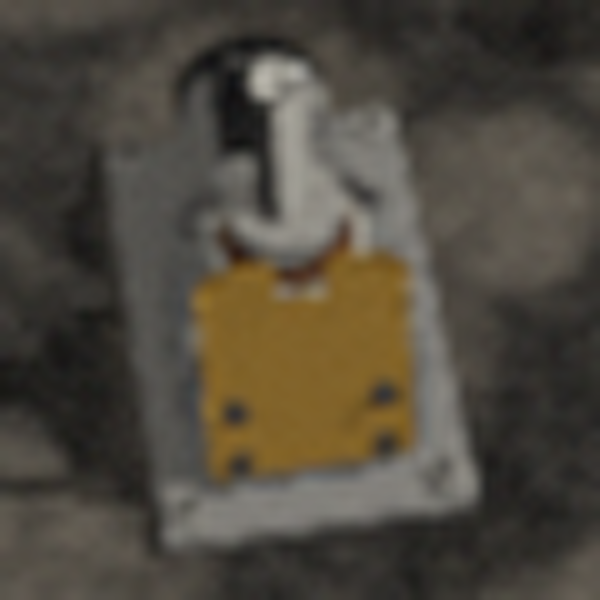

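Run:
```python
from h import *
T=Cam("top");S=Cam("scene")
tp=lambda x,y:[270+(x+.5)/10-.5,160+(y+.5)/10-.5]
sp=lambda x,y:[260+(x+.5)/10-.5,174+(y+.5)/10-.5]
c=T.onz([tp(75,120),tp(340,62),tp(448,508),tp(172,572)],8);print(c.round(1))
c2=S.onz([sp(105,150),sp(385,108),sp(482,497),sp(165,548)],8);print("scene",c2.round(1))
for q in(c,c2):
  for i in range(4):
    d=q[(i+1)%4]-q[i]; print(np.linalg.norm(d).round(1),np.degrees(np.arctan2(d[1],d[0])).round(1))
print("shafttop T",T.onz([tp(249,298)],136),"S",S.onz([sp(278,75)],136),tri(T,[tp(249,298)],S,[sp(278,75)]))
t=cv2.imread("pics/topA.png");s=cv2.imread("pics/sceneA.png")
for n,im,C in(("t",t,T),("s",s,S)):
  h=cv2.cvtColor(im,cv2.COLOR_BGR2HSV);m=cv2.inRange(h,(12,120,80),(35,255,255));m[:150]=0;m[240:]=0;m[:,:270]=0;m[:,330:]=0
  n_,l,st,ce=cv2.connectedComponentsWithStats(m);i=1+np.argmax(st[1:,4]);cnt=cv2.findContours((l==i).astype(np.uint8),0,2)[0][0]
  r=cv2.minAreaRect(cnt);print(n,st[i],r)
# gripped jaw yaw
from rig import ctrl
q=ctrl.sense()["ee_rot"];M=R.from_quat([*q[1:],q[0]]).as_matrix();print(M.round(3))
```

```text
[[638.1  71.8   8. ]
 [652.9 -15.4   8. ]
 [503.2 -43.1   8. ]
 [487.3  45.6   8. ]]
scene [[636.5  73.    8. ]
 [654.5 -12.3   8. ]
 [501.2 -43.5   8. ]
 [483.1  45.6   8. ]]
88.4 -80.3
152.3 -169.5
90.1 100.1
153.0 9.8
87.2 -78.1
156.4 -168.5
91.0 101.5
155.8 10.1
shafttop T [[544.56598386  10.14368147 136.        ]] S [[544.75868368  10.59362458 136.        ]] (array([544.49549812,  10.34936105, 136.26964743]), np.float64(0.4420248653324627))
t [289 202  20   9 109] ((298.3823547363281, 206.02943420410156), (6.5484619140625, 18.675243377685547), 75.96376037597656)
s [279 198  22  24 390] ((290.1402587890625, 209.26217651367188), (21.534149169921875, 21.42371940612793), 83.6598129272461)
[[ 0.     0.312  0.95 ]
 [ 0.     0.95  -0.312]
 [-1.     0.     0.   ]]
```

Run:
```python
from h import *
from scipy.ndimage import map_coordinates
T=Cam("top");S=Cam("scene")
O=np.array([544.6,10.4]);
for n,C in(("topA",T),("sceneA",S)):
  g=cv2.cvtColor(cv2.imread(f"pics/{n}.png"),cv2.COLOR_BGR2GRAY).astype(float)
  a=np.radians(10.5);ex=np.array([np.cos(a),np.sin(a)]);ey=np.array([-ex[1],ex[0]])
  cen=np.array([570.4,14.7])
  for side in(-1,1):
    P=[]
    for u in np.arange(-68,69,4):
      v=side*np.arange(36,54,.5)
      w=cen+u*ex+v[:,None]*ey
      p=C.proj(np.c_[w,np.full(len(w),8.)]);val=map_coordinates(g,[p[:,1],p[:,0]],order=1)
      d=-np.convolve(val,np.r_[np.ones(6),-np.ones(6)]*-1,'valid')  # outer-inner
      k=np.argmax(np.abs(d[:]) * (d>0)) if (d>0).any() else 0
      P.append((u,v[k+6]-side*.25 if True else 0,d[k]))
    P=np.array(P);ok=np.abs(P[:,1]-np.median(P[:,1]))<3
    f=np.polyfit(P[ok,0],P[ok,1],1);f2=f
    for _ in range(3):
        r=P[:,1]-np.polyval(f,P[:,0]);ok=np.abs(r)<1.5;f=np.polyfit(P[ok,0],P[ok,1],1)
    print(n,side,"yaw",10.5+np.degrees(np.arctan(f[0])),"off",f[1],ok.sum(),len(P))
  # collar
  im=cv2.imread(f"pics/{n}.png");uv=C.proj([[0,0,0]])
t=cv2.imread("pics/topA.png");s=cv2.imread("pics/sceneA.png")
for n,im,box in(("t",t,(345,210,375,240)),("s",s,(343,225,373,255))):
  x0,y0,x1,y1=box
  c=im[y0:y1,x0:x1];cv2.imwrite(f"pics/col_{n}.png",cv2.resize(c,(600,600),interpolation=cv2.INTER_CUBIC))
  f=c.astype(int);bl=f[:,:,0]-f[:,:,2]
  w=np.clip(bl-15,0,None);yy,xx=np.mgrid[y0:y1,x0:x1];print(n,"blue",bl.max(),(w*xx).sum()/w.sum(),(w*yy).sum()/w.sum(),w.sum())
  g=c.max(2);print(n)
  if n=="t": print(c.mean(2).astype(int)[8:26,8:26])
```

```text
topA -1 yaw 10.48389932416242 off -38.82673846340794 27 35
topA 1 yaw 10.439426229170296 off 38.81706982651619 29 35
sceneA -1 yaw 10.499999999999993 off -38.75 26 35
sceneA 1 yaw 10.339969740109284 off 38.85533492822966 31 35
t blue 50 360.52702702702703 230.75675675675674 74
t
[[ 75  73  82  68  65  69  89 107 111 108 108 117 113 113 112 110 110 110]
 [ 76  78  78  74  73  72  82  96 100 109 111 112 116 115 110 107 110 110]
 [ 60  49  54  75 144 193 202 197 167 143 109 105 108 111 110 111 105  99]
 [ 47  48  71 143 200 199 199 199 198 194 165  98 102 111 115 120 112 100]
 [ 44  66 135 197 199 198 155 138 179 199 191 145 111 125 131 121 112 105]
 [ 48  96 184 199 179  76  62  69 106 162 203 192 126 109 114 110 100 105]
 [ 54 112 202 192 103  56  46  49  64 130 205 195 148 104 104 110 102 110]
 [ 59 126 201 191 111  49  44  45  55 115 204 193 143  95 100 102 109 113]
 [ 50 113 204 193 129  52  47  47  62 126 199 187 102  87  96 103 116 120]
 [ 52  95 161 201 190 118  77 106 105 188 201 177  81  99 104 102 108 114]
 [ 50  67 131 204 204 205 207 207 205 206 197 141  85 103 110 109 104 109]
 [ 48  56  86 137 187 205 204 204 205 195 144  71  78  92 108 110 105 109]
 [ 48  47  48  65  98 136 161 154 157  94  66  68  69  79  92 102  94 100]
 [ 69  74  68  59  50  67  82  93 113  68  67  69  69  79  85  97  97 102]
 [ 69  71  72  60  51  61  69  64  64  63  72  77  69  82  86  93  98 111]
 [ 69  70  80  71  71  75  63  74  71  68  74  73  78  86  80  84  96 118]
 [ 67  71  79  74  68  64  61  69  77  68  64  67  83  86  79  87 103 125]
 [ 63  64  65  69  69  83  77  82  80  70  66  65  77  80  86  95 103 106]]
s blue 29 358.7368421052632 243.0 19
s
```

View pics/col_t.png

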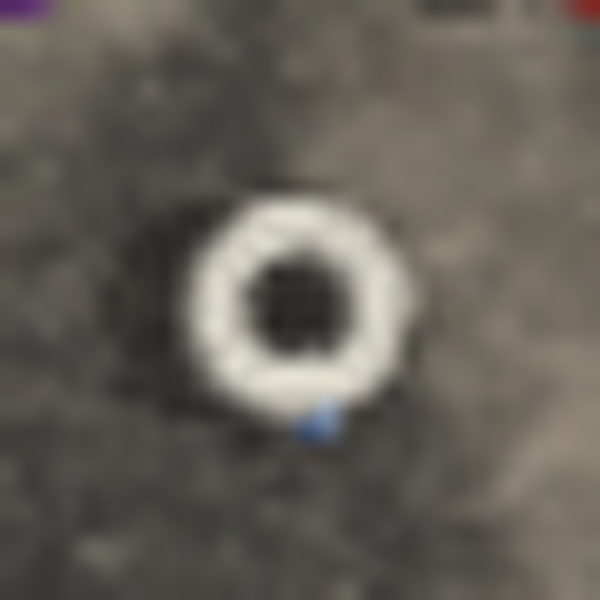

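View pics/col_s.png

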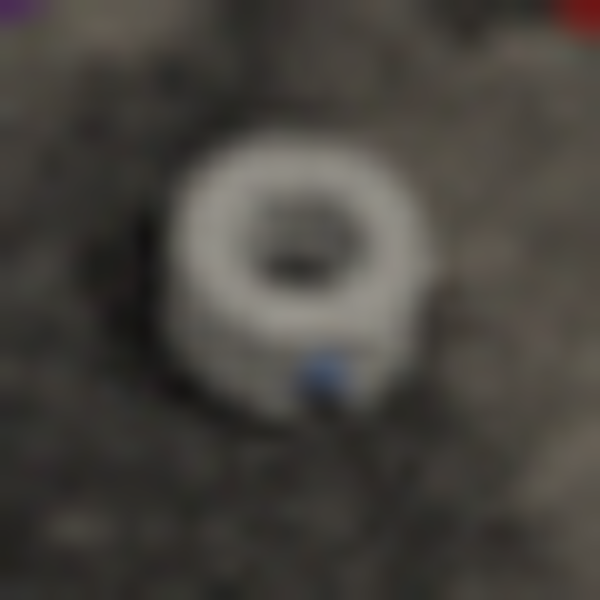

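```bash
cat > meas.py <<'E'
from h import *
from scipy.ndimage import map_coordinates
def yawfit(g,C,dirs=((90,155),)):
  a=np.radians(10.5);ex=np.array([np.cos(a),np.sin(a)]);ey=np.array([-ex[1],ex[0]])
  cen=np.array([570.4,14.7]);out=[]
  for A,B,half,L in((ex,ey,45,68),(ey,ex,77.5,38)):
   for side in(-1,1):
    P=[]
    for u in np.arange(-L,L+1,2.):
      v=np.arange(half-9,half+9,.5)
      w=cen+u*A+side*v[:,None]*B
      p=C.proj(np.c_[w,np.full(len(w),8.)]);val=map_coordinates(g,[p[:,1],p[:,0]],order=1)
      d=np.convolve(val,np.r_[-np.ones(6),np.ones(6)],'valid');k=np.argmax(d)
      P.append((u,v[k]+2.75,d[k]))
    P=np.array(P);f=np.array([0,np.median(P[:,1])])
    for _ in range(5):
        r=P[:,1]-np.polyval(f,P[:,0]);ok=np.abs(r)<2;f=np.polyfit(P[ok,0],P[ok,1],1)
    s=side if half==45 else -side
    out.append((10.5+s*np.degrees(np.arctan(f[0])),side*f[1],ok.sum(),len(P)))
  return out
E
python3 - <<'E'
from meas import *
T=Cam("top");S=Cam("scene")
for n,C in(("topA",T),("sceneA",S)):
  im=cv2.imread(f"pics/{n}.png");g=cv2.cvtColor(im,cv2.COLOR_BGR2GRAY).astype(float)
  for o in yawfit(g,C):print(n,np.round(o,2))
t=cv2.imread("pics/topA.png");s=cv2.imread("pics/sceneA.png")
c=t[210:240,345:375];k=8;b=cv2.resize(c,None,fx=k,fy=k,interpolation=cv2.INTER_CUBIC)
m=(b.min(2)>140).astype(np.uint8);cn=max(cv2.findContours(m,0,1)[0],key=cv2.contourArea)
e=cv2.fitEllipse(cn);pc=[345+(e[0][0]+.5)/k-.5,210+(e[0][1]+.5)/k-.5];print(e,pc)
cT=T.onz([pc],18)[0];bT=T.onz([[360.53,230.76]],9)[0];print("col",cT,"blue",bT,bT-cT)
# scene: top face ellipse approx & blue
cs=[343+(302+.5)/20-.5,225+(240+.5)/20-.5];cS=S.onz([cs],18)[0];bS=S.onz([[358.74,243.0]],9)[0];print(cS,bS,bS-cS)
print(tri(T,[[360.53,230.76]],S,[[358.74,243.0]]))
for d in (bT-cT,bS-cS,bS-cT): print(np.degrees(np.arctan2(-d[1],-d[0])),np.hypot(*d[:2]))
E
```

```text
topA [ 10.38 -44.84  69.    69.  ]
topA [10.6  44.84 69.   69.  ]
topA [ 10.38 -77.08  39.    39.  ]
topA [10.43 77.08 36.   39.  ]
sceneA [ 10.42 -44.34  69.    69.  ]
sceneA [10.62 46.71 69.   69.  ]
sceneA [  9.24 -80.84  37.    39.  ]
sceneA [10.4  75.95  8.   39.  ]
((119.8836898803711, 122.17107391357422), (83.90980529785156, 84.70730590820312), 15.55338191986084) [359.5479612350464, 224.83388423919678]
col [ 447.45017001 -182.45267154   18.        ] blue [ 429.72143142 -185.10710697    9.        ] [-17.72873859  -2.65443544  -9.        ]
[ 446.76533863 -181.43993904   18.        ] [ 431.40488901 -184.12133277    9.        ] [-15.36044962  -2.68139373  -9.        ]
(array([ 429.39563693, -184.26512646,   11.84099922]), np.float64(1.0715110969779686))
8.515355524814796 17.926354885508747
9.902049237387013 15.592731800194871
5.937246567254415 16.131815549025845
```

Run:
```python
from meas import *
S=Cam("scene");T=Cam("top")
v=S.o[:2]-np.array([544.6,10.4]);v/=np.linalg.norm(v);lat=np.array([-v[1],v[0]]) # ccw from view dir => image right
for n,C in(("sceneA",S),):
  g=cv2.cvtColor(cv2.imread(f"pics/{n}.png"),cv2.COLOR_BGR2GRAY).astype(float)
  u=np.arange(-14,15,1.)
  print(u.astype(int))
  for z in(132,128,124,120,116,112,108,104,100):
    w=np.array([544.6,10.4])+u[:,None]*lat
    p=C.proj(np.c_[w,np.full(len(u),z)]);print(z,map_coordinates(g,[p[:,1],p[:,0]],order=1).astype(int))
print(np.degrees(np.arctan2(v[1],v[0])))
```

```text
[-14 -13 -12 -11 -10  -9  -8  -7  -6  -5  -4  -3  -2  -1   0   1   2   3
   4   5   6   7   8   9  10  11  12  13  14]
132 [ 24  22  21  34  48  68  98 129 147 158 170 162 154 145 137 128 125 127
 128 127 127 126 120 114 106  98  90  84  79]
128 [ 22  21  21  27  33  47  69  91 106 120 133 135 136 135 132 129 131 136
 140 140 142 141 136 132 125 118 110  99  87]
124 [ 23  23  23  25  26  31  37  43  51  59  71  88 104 118 131 144 148 152
 153 148 144 138 132 126 120 115 108  99  89]
120 [ 25  25  25  27  28  29  31  34  39  45  62  89 115 130 144 156 156 156
 154 147 140 131 119 109 105 102  99  98  96]
116 [ 29  28  28  28  29  30  31  33  38  43  64  90 115 128 142 152 154 156
 153 147 140 129 118 108 104 100 100 104 108]
112 [ 28  26  26  26  27  29  32  35  40  45  67  90 111 126 141 150 153 156
 150 142 134 123 111 103 102 100 102 106 111]
108 [ 46  45  46  46  45  42  40  41  43  49  71  94 114 129 143 150 153 156
 149 142 135 126 117 112 110 109 110 112 115]
104 [ 85  87  88  89  82  73  65  57  50  52  72  93 111 127 143 149 154 157
 152 146 140 130 121 114 109 104 106 109 111]
100 [104 106 107 109 100  90  79  65  51  53  71  90 107 125 142 147 153 156
 152 149 145 139 133 127 122 117 114 111 110]
-175.02880855848144
```

The shaft is at about (544.6, 10.4). Both views of the base plate give a drive yaw of about 10.45°. The flat's normal points to about 225°, so θ is about 34°. The collar is at about (447, -182) with the blue screw towards -x. I'm moving above the shaft now.

Request:
{"op": "step_arm", "data": {"commands": [[[0.6,-0.8,0],-0.03],[[0.73,-0.94,0],-0.03],[[0.73,-0.94,0],-0.03],[[0.73,-0.94,0],-0.03],[[0.73,-0.94,0],-0.03]], "gripper": 0.2, "force": 60}}

```text
time_s: 1.2
eef_pos: [305.1, 314.9, 242.5]
ee_rot: [0.653, 0.273, 0.652, -0.272]
force: [1.0, 1.7, 0.3]
grip_width: 0.403
```

Request:
{"op": "step_arm", "data": {"commands": [[[0.73,-0.94,0],0],[[0.73,-0.94,0],0],[[0.73,-0.94,0],0],[[0.73,-0.94,0],0],[[0.73,-0.94,0],0]]}}

```text
time_s: 1.7
eef_pos: [451.3, 126.6, 242.5]
ee_rot: [0.653, 0.272, 0.653, -0.271]
force: [0.9, 0.7, -0.9]
grip_width: 0.405
```

Request:
{"op": "step_arm", "data": {"commands": [[[0.73,-0.94,0],0],[[0.73,-0.94,0],0],[[0,0,0],0]]}}

```text
time_s: 2.0
eef_pos: [511.0, 49.2, 241.7]
ee_rot: [0.652, 0.273, 0.652, -0.273]
force: [0.2, 0.8, 0.8]
grip_width: 0.402
```

```bash
cat >> h.py <<'E'
def st():
    from rig import ctrl
    s=ctrl.sense();q=s["ee_rot"];M=R.from_quat([*q[1:],q[0]]).as_matrix()
    print("t",round(s["time_s"],2),"pos",np.round(s["eef_pos"],2),"yaw",np.degrees(np.arctan2(M[1,1],M[0,1])).round(2),"tilt",M[2].round(3),"F",np.round(s["force"],1),"Tq",np.round(s["wrist_torque"],3),"grip",round(s["grip_width"]*85,2),"j",np.round(s["joints"],2))
E
python3 -c "from h import *;st()"
```

```text
t 2.0 pos [511.02  49.23 241.69] yaw 44.56 tilt [-1.    -0.001  0.001] F [0.2 0.8 0.8] Tq [0.03  0.036 0.012] grip 34.14 j [-0.13  0.29  1.53 -0.    1.32 -0.91]
```

Request:
{"op": "step_arm", "data": {"commands": [[[0.42,-0.485,-0.5],0],[[0.42,-0.485,-0.5],0],[[0,0,-0.8],0],[[0,0,-0.8],0],[[0,0,-0.5],0]]}}

```text
time_s: 2.5
eef_pos: [541.3, 15.0, 116.1]
ee_rot: [0.652, 0.271, 0.654, -0.272]
force: [-0.5, 0.5, -0.1]
grip_width: 0.402
```

Run:
```python
from h import *
st()
s=snap("scene",1);t=snap("top",1)
cv2.imwrite("pics/a1.png",np.hstack([cv2.resize(s[160:240,240:340],(400,320),interpolation=2),cv2.resize(t[150:230,250:350],(400,320),interpolation=2)]))
```

```text
t 2.5 pos [541.26  15.04 116.05] yaw 44.85 tilt [-1.    -0.002 -0.002] F [-0.5  0.5 -0.1] Tq [-0.014  0.004  0.026] grip 34.19 j [-0.19  0.48  1.61  0.    1.06 -0.97]
```

View pics/a1.png

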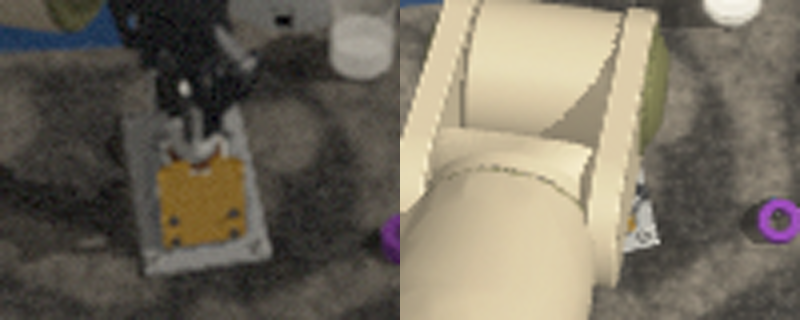

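The scene view shows the open jaws straddling the shaft above the guard plate, and the arm hides it in the top view. I'm centring on the shaft and gripping it.

Request:
{"op": "step_arm", "data": {"commands": [[[0.08,-0.115,0.03],0],[[0,0,0],0],[[0,0,0],0]]}}

```text
time_s: 2.9
eef_pos: [546.2, 9.7, 120.8]
ee_rot: [0.654, 0.272, 0.652, -0.271]
force: [0.6, 0.7, 0.8]
grip_width: 0.403
```

Request:
{"op": "step_arm", "data": {"commands": [[[0,0,0],0],[[0,0,0],0],[[0,0,0],0],[[0,0,0],0],[[0,0,0],0]], "gripper": 1.0, "force": 40}}

```text
time_s: 3.4
eef_pos: [546.5, 10.6, 120.3]
ee_rot: [0.654, 0.272, 0.652, -0.271]
force: [4.7, 3.3, 1.9]
grip_width: 0.135
```

```bash
python3 -c "from h import *;st()"
```

```text
t 3.4 pos [546.53  10.58 120.28] yaw 44.86 tilt [-1.     0.003  0.002] F [4.7 3.3 1.9] Tq [ 0.704 -0.614  0.051] grip 11.47 j [-0.2   0.48  1.59  0.    1.07 -0.98]
```

Opening is about 11.5 mm (12 mm nominal across the flat), so the pads are on the flat. I'm turning 34.4° clockwise, following the 2 mm offset.

Request:
{"op": "step_arm", "data": {"commands": [[[0.003,-0.002,0],-0.024],[[0.003,-0.002,0],-0.024],[[0.003,-0.002,0],-0.024],[[0.003,-0.002,0],-0.024],[[0.003,-0.002,0],-0.024]], "force": 60}}

```text
time_s: 3.9
eef_pos: [546.4, 9.7, 120.3]
ee_rot: [0.59, 0.39, 0.59, -0.39]
force: [-1.5, 1.3, 4.5]
grip_width: 0.134
```

Request:
{"op": "step_arm", "data": {"commands": [[[0.003,-0.002,0],-0.024],[[0.003,-0.002,0],-0.024],[[0.003,-0.002,0],-0.023],[[0,0,0],0],[[0,0,0],0]]}}

```text
time_s: 4.4
eef_pos: [546.2, 9.3, 120.3]
ee_rot: [0.543, 0.452, 0.544, -0.452]
force: [-5.3, -0.5, 7.0]
grip_width: 0.125
```

```bash
python3 -c "from h import *;st()"
```

```text
t 4.4 pos [546.17   9.28 120.29] yaw 10.48 tilt [-1.    -0.001  0.   ] F [-5.3 -0.5  7. ] Tq [-0.034  0.767  0.051] grip 10.62 j [-0.2   0.48  1.59 -0.    1.07 -0.38]
```

Request:
{"op": "step_arm", "data": {"commands": [[[-0.02,0,0],0],[[0,0,0],0],[[0,0,0],0],[[0,0,0],0],[[0,0,0.5],0]], "gripper": 0.0}}

```text
time_s: 4.9
eef_pos: [544.6, 9.4, 137.6]
ee_rot: [0.542, 0.452, 0.545, -0.453]
force: [-0.2, 0.0, 0.9]
grip_width: 0.5
```

Request:
{"op": "step_arm", "data": {"commands": [[[0,-0.6,1],-0.04],[[0,-1,0.7],-0.04],[[0,-1,0.5],-0.04],[[0,-1,0],-0.04],[[0,-1,0],-0.04]]}}

```text
time_s: 5.4
eef_pos: [545.7, -176.4, 228.2]
ee_rot: [0.376, 0.599, 0.375, -0.599]
force: [0.4, -0.2, 0.0]
grip_width: 0.501
```

Run:
```python
from meas import *
st()
s=snap("scene",6);t=snap("top",3);cv2.imwrite("pics/sceneB.png",s);cv2.imwrite("pics/topB.png",t)
cv2.imwrite("pics/b.png",np.hstack([cv2.resize(s[174:234,260:320],(400,400),interpolation=2),cv2.resize(t[160:220,270:330],(400,400),interpolation=2)]))
S=Cam("scene");A=np.array([543.9,10.4])
v=S.o[:2]-A;v/=np.linalg.norm(v);lat=np.array([-v[1],v[0]])
g=cv2.cvtColor(s,cv2.COLOR_BGR2GRAY).astype(float);u=np.arange(-14,15,1.);print(u.astype(int))
for z in(132,124,120,116,112,108,104):
    p=S.proj(np.c_[A+u[:,None]*lat,np.full(len(u),z)]);print(z,map_coordinates(g,[p[:,1],p[:,0]],order=1).astype(int))
```

```text
t 5.4 pos [ 545.69 -176.43  228.22] yaw -25.82 tilt [-1.     0.001  0.   ] F [ 0.4 -0.2  0. ] Tq [-0.058 -0.021  0.03 ] grip 42.58 j [-0.52  0.43  1.37  0.    1.34 -0.07]
[-14 -13 -12 -11 -10  -9  -8  -7  -6  -5  -4  -3  -2  -1   0   1   2   3
   4   5   6   7   8   9  10  11  12  13  14]
132 [ 25  24  24  30  37  48  67  86  96 102 108 102  95  90  92  93  97 103
 108 108 108 106 104 101  97  93  90  86  82]
124 [ 18  15  15  19  23  35  50  65  80  96 108 114 121 122 122 121 121 121
 120 115 110 105  99  94  93  93  93  89  85]
120 [ 19  15  17  21  25  40  56  71  86 101 111 117 123 123 122 122 122 122
 119 112 105  96  86  75  79  83  88  91  95]
116 [ 21  16  19  23  28  42  56  71  87 103 111 117 123 122 122 122 122 122
 118 111 105  94  83  74  76  77  82  92 102]
112 [ 20  14  17  20  27  39  51  67  84 102 110 117 123 122 122 122 121 121
 116 109 102  92  83  76  76  76  82  92 103]
108 [ 41  38  39  40  43  48  53  68  85 101 110 118 123 123 123 122 121 120
 115 109 103  93  84  79  78  77  83  92 101]
104 [ 70  70  71  72  70  67  66  78  91 103 111 119 122 122 122 122 121 120
 115 110 104  95  87  84  84  85  88  92  97]
```

View pics/b.png

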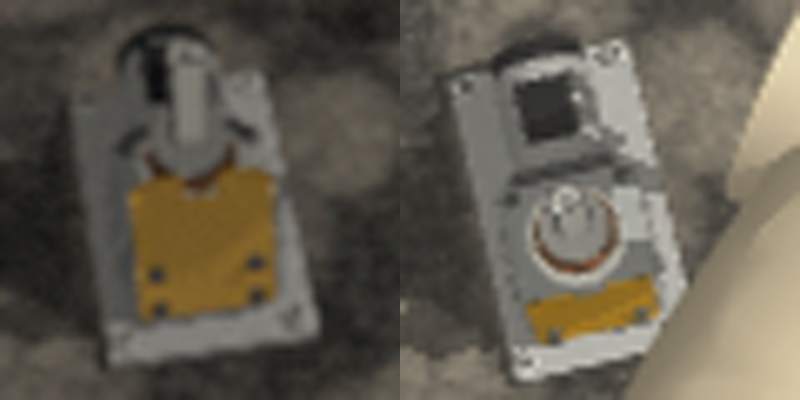

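The flat now spans about ±6.9 mm round the axis in the scene view (edges near crop x 165 and 212), squarely facing the notch as predicted. Next is the collar. I'll squeeze it from two directions to centre it before the final grasp.

Request:
{"op": "step_arm", "data": {"commands": [[[-0.49,-0.03,-0.84],-0.024],[[-0.49,-0.03,-0.84],-0.024],[[-0.49,-0.03,-0.84],-0.024],[[-0.49,-0.03,-0.84],-0.024],[[-0.49,-0.03,-0.84],-0.022]], "gripper": -0.1}}

```text
time_s: 6.35
eef_pos: [447.1, -180.1, 58.6]
ee_rot: [0.26, 0.658, 0.26, -0.657]
force: [0.6, -0.7, -0.6]
grip_width: 0.547
```

Request:
{"op": "step_arm", "data": {"commands": [[[0,0,0],0],[[0,0,0],0]]}}

```text
time_s: 6.55
eef_pos: [448.5, -180.8, 60.3]
ee_rot: [0.261, 0.657, 0.261, -0.657]
force: [0.1, -0.3, 1.3]
grip_width: 0.55
```

```bash
python3 -c "from h import *;st()"
```

```text
t 6.55 pos [ 448.53 -180.8    60.3 ] yaw -46.67 tilt [-1.     0.001 -0.   ] F [ 0.1 -0.3  1.3] Tq [ 0.003 -0.012 -0.011] grip 46.72 j [-0.63  0.46  1.83  0.    0.85  0.19]
```

Request:
{"op": "step_arm", "data": {"commands": [[[-0.037,-0.035,-0.6],0],[[0,0,-0.4],0],[[0,0,-0.15],0],[[0,0,0],0],[[0,0,0],0]]}}

```text
time_s: 7.05
eef_pos: [447.3, -182.5, 14.7]
ee_rot: [0.261, 0.658, 0.26, -0.657]
force: [0.6, -0.4, 1.1]
grip_width: 0.552
```

Run:
```python
from h import *
st()
s=snap("scene",2)
cv2.imwrite("pics/c.png",cv2.resize(s[200:270,310:410],(800,560),interpolation=2))
```

```text
t 7.05 pos [ 447.25 -182.51   14.69] yaw -46.72 tilt [-1.     0.002 -0.   ] F [ 0.6 -0.4  1.1] Tq [-0.001  0.033 -0.041] grip 46.9 j [-0.63  0.54  1.85  0.    0.75  0.18]
```

View pics/c.png

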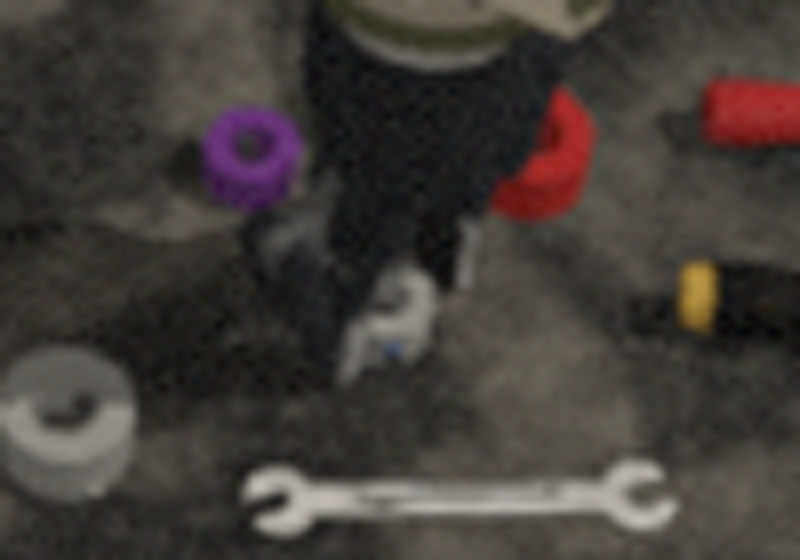

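The collar (crop about 400,310, blue screw at 393,348) sits between the jaws. I'll do a gentle centring squeeze, reopen, turn -70° and squeeze again.

Request:
{"op": "step_arm", "data": {"commands": [[[0,0,0],0],[[0,0,0],0],[[0,0,0],0],[[0,0,0],0]], "gripper": 0.5, "force": 20}}

```text
time_s: 7.55
eef_pos: [446.7, -182.4, 14.3]
ee_rot: [0.261, 0.658, 0.26, -0.657]
force: [-0.8, 0.4, 5.5]
grip_width: 0.386
```

Request:
{"op": "step_arm", "data": {"commands": [[[0,0,0],0],[[0,0,0],0],[[0,0,0],0]], "gripper": -0.1}}

```text
time_s: 7.85
eef_pos: [446.2, -182.2, 13.5]
ee_rot: [-0.26, -0.657, -0.26, 0.657]
force: [0.1, 0.3, -0.7]
grip_width: 0.554
```

Request:
{"op": "step_arm", "data": {"commands": [[[0,0,0],-0.043],[[0,0,0],-0.043],[[0,0,0],-0.043],[[0,0,0],-0.043],[[0,0,0],-0.043]]}}

```text
time_s: 8.35
eef_pos: [446.2, -182.2, 13.5]
ee_rot: [-0.026, -0.707, -0.026, 0.707]
force: [-0.3, 0.2, 0.2]
grip_width: 0.551
```

Request:
{"op": "step_arm", "data": {"commands": [[[0,0,0],-0.043],[[0,0,0],-0.043],[[0,0,0],-0.043],[[0,0,0],-0.043],[[0,0,0],0]]}}

```text
time_s: 8.85
eef_pos: [446.2, -182.2, 13.4]
ee_rot: [0.162, -0.688, 0.162, 0.688]
force: [-0.6, 0.1, 0.5]
grip_width: 0.55
```

```bash
python3 -c "from h import *;st()"
```

```text
t 8.85 pos [ 446.21 -182.17   13.45] yaw -116.5 tilt [-1. -0.  0.] F [-0.6  0.1  0.5] Tq [ 0.044 -0.017 -0.014] grip 46.77 j [-0.63  0.54  1.85 -0.    0.74  1.4 ]
```

Request:
{"op": "step_arm", "data": {"commands": [[[0,0,0.02],0],[[0,0,0],0],[[0,0,0],0],[[0,0,0],0]], "gripper": 0.5}}

```text
time_s: 9.25
eef_pos: [446.3, -182.2, 14.4]
ee_rot: [-0.161, 0.689, -0.161, -0.688]
force: [-0.2, 0.7, 1.7]
grip_width: 0.389
```

Request:
{"op": "step_arm", "data": {"commands": [[[0,0,0],0],[[0,0,0],0],[[0,0,0],0.038],[[0,0,0],0.038],[[0,0,0],0.038]], "gripper": -0.1}}

```text
time_s: 9.75
eef_pos: [446.2, -182.1, 14.3]
ee_rot: [0.035, -0.706, 0.035, 0.706]
force: [-1.2, 0.4, -0.6]
grip_width: 0.55
```

Request:
{"op": "step_arm", "data": {"commands": [[[0,0,0],0.038],[[0,0,0],0.038],[[0,0,0],0],[[0,0,0],0]]}}

```text
time_s: 10.15
eef_pos: [446.2, -182.1, 14.3]
ee_rot: [-0.047, -0.706, -0.047, 0.706]
force: [-0.2, -0.3, -0.4]
grip_width: 0.55
```

```bash
python3 -c "from h import *;st()"
```

```text
t 10.15 pos [ 446.22 -182.15   14.27] yaw -82.4 tilt [-1. -0.  0.] F [-0.2 -0.3 -0.4] Tq [-0.03   0.009  0.042] grip 46.74 j [-0.63  0.54  1.85 -0.    0.75  0.81]
```

Request:
{"op": "step_arm", "data": {"commands": [[[0,0,-0.05],0],[[0,0,0],0],[[0,0,0],0]]}}

```text
time_s: 10.45
eef_pos: [446.2, -182.1, 12.2]
ee_rot: [-0.048, -0.705, -0.048, 0.706]
force: [0.9, -0.3, -0.2]
grip_width: 0.553
```

Request:
{"op": "step_arm", "data": {"commands": [[[0,0,0],0],[[0,0,0],0],[[0,0,0],0],[[0,0,0],0],[[0,0,0],0]], "gripper": 0.8, "force": 60}}

```text
time_s: 10.95
eef_pos: [446.4, -182.2, 12.6]
ee_rot: [0.048, 0.706, 0.048, -0.705]
force: [-1.1, 0.2, 5.8]
grip_width: 0.378
```

```bash
python3 -c "from h import *;st()"
```

```text
t 10.95 pos [ 446.36 -182.21   12.64] yaw -82.24 tilt [-1.  0. -0.] F [-1.1  0.2  5.8] Tq [0.155 0.157 0.053] grip 32.15 j [-0.63  0.55  1.85  0.    0.74  0.8 ]
```

Request:
{"op": "step_arm", "data": {"commands": [[[0,0,0.4],0],[[0,0,0.9],0],[[0,0.4,0.9],0],[[0,0.6,0.9],0],[[0,0.6,0.9],0]]}}

```text
time_s: 11.45
eef_pos: [445.9, -117.4, 173.6]
ee_rot: [-0.047, -0.705, -0.048, 0.706]
force: [1.0, 0.5, -0.8]
grip_width: 0.374
```

Request:
{"op": "step_arm", "data": {"commands": [[[0,0.6,0.9],0],[[0,0.6,0.5],0],[[0,0,0],0],[[0,0,0],0]]}}

```text
time_s: 11.85
eef_pos: [446.1, -70.1, 227.9]
ee_rot: [-0.048, -0.705, -0.048, 0.706]
force: [-0.2, 0.0, -0.5]
grip_width: 0.379
```

Run:
```python
from h import *
st()
from rig import ctrl
p=ctrl.sense()["eef_pos"]
s=snap("scene",6);t=snap("top",2);cv2.imwrite("pics/sceneC.png",s);cv2.imwrite("pics/topC.png",t)
S=Cam("scene");T=Cam("top")
u=S.proj([[p[0],p[1],p[2]-3.6]])[0];v=T.proj([[p[0],p[1],p[2]-3.6]])[0];print(u,v)
def crop(im,c,r): x,y=np.round(c).astype(int);return cv2.resize(im[max(0,y-r):y+r,max(0,x-r):x+r],(400,400),interpolation=2)
cv2.imwrite("pics/d.png",np.hstack([crop(s,u,20),crop(t,v,30)]))
```

```text
t 11.85 pos [446.11 -70.12 227.87] yaw -82.19 tilt [-1.  0.  0.] F [-0.2  0.  -0.5] Tq [ 0.036 -0.011 -0.025] grip 32.18 j [-0.42  0.16  1.73 -0.    1.25  1.02]
[318.07829782 185.12042157] [324.31598867 216.45685115]
```

View pics/d.png

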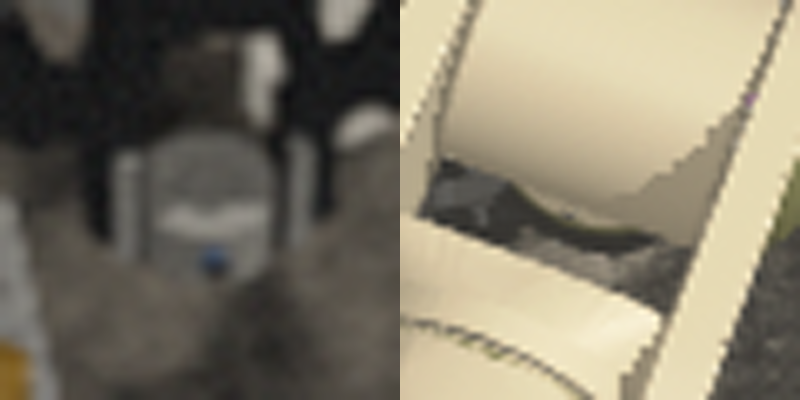

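Run:
```python
from meas import *
S=Cam("scene");s=cv2.imread("pics/sceneC.png")
c=s[165:205,298:338].astype(int);bl=c[:,:,0]-c[:,:,2]
print(bl[22:30,16:27])
w=np.clip(bl-8,0,None).astype(float);w[:20]=0;w[:,:14]=0;w[:,28:]=0;yy,xx=np.mgrid[165:205,298:338]
b=[(w*xx).sum()/w.sum(),(w*yy).sum()/w.sum()];print("blue",b)
g=c.mean(2)
print(np.arange(308,334))
for r in range(14,28):print(165+r,g[r,10:36].astype(int))
p=np.array([446.11,-70.12,227.87])
for a in (180,184,188,192,196):
    A=np.radians(a);e=np.array([np.cos(A),np.sin(A),0]);print(a,S.proj([p+[0,0,-3.6]+19*e])[0].round(2))
J=np.radians(-82.2);j=np.array([np.cos(J),np.sin(J),0]);l=np.array([j[1],-j[0],0]);print("l",l)
for k in(-1,1):
    print("pad inner face front edge",S.proj([p+k*17*j+11*l+[0,0,z] for z in(-10,0,10)]).round(2).tolist())
    print("collar limb",S.proj([p+[0,0,z-3.6]+k*17*np.array([0.02,1,0]) for z in(-9,9)]).round(2).tolist())
```

```text
[[-10 -10 -12 -11 -10 -11 -12 -11 -10 -10  -9]
 [ -7  -8 -11 -10 -11 -11 -11 -11 -10  -9  -8]
 [ -6  -8  -8  -7   0   6  -1  -8  -9  -9 -10]
 [ -7  -7  -6  -3  16  30  11  -6 -10 -10  -8]
 [ -8  -8  -7  -1  12  18   6  -4 -10  -9  -9]
 [-11  -9  -9  -7  -4  -5  -6  -8  -8  -9  -9]
 [-17 -13 -13 -12 -11 -11 -12  -9  -8  -5  -6]
 [-16 -15 -17 -17 -15 -13 -12  -9  -9  -5  -6]]
blue [np.float64(318.8085106382979), np.float64(190.29787234042553)]
[308 309 310 311 312 313 314 315 316 317 318 319 320 321 322 323 324 325
 326 327 328 329 330 331 332 333]
179 [22 32 36 37 39 56 74 84 91 91 91 89 90 87 78 68 45 21 46 79 80 48 27 64
 97 97]
180 [27 50 79 80 65 81 91 90 90 88 90 88 88 89 89 86 64 30 38 80 94 65 26 41
 58 64]
181 [ 30  69 108 101  77  84  94  90  88  84  86  86  86  88  90  90  80  48
  43  83  98  63  27  43  65  69]
182 [31 72 97 85 71 85 94 89 82 86 89 86 85 83 86 89 89 61 48 89 96 64 26 50
 69 71]
183 [ 30  72 100  86  71  83  85  81  83  88  87  85  85  83  84  88  88  66
  53  93  97  62  28  53  69  73]
184 [23 69 98 85 72 83 87 84 82 86 84 84 84 82 87 88 88 64 55 93 95 56
[... 571 characters left out ...]
90 [ 85  92 100  85  66  81  84  87  85  86  80  82  91 101 108 112  97  74
  76  86  89  84  74  74  82  81]
191 [ 82  88  89  82  77  82  87  86  86  83  65  55  66  94 110 105  86  70
  75  84  88  83  73  76  83  84]
192 [83 82 84 86 89 89 87 84 90 88 72 54 67 90 98 84 61 58 65 80 84 82 81 80
 82 82]
180 [318.15 191.01]
184 [318.72 191.  ]
188 [319.28 190.95]
192 [319.84 190.88]
196 [320.38 190.78]
l [-0.99074784 -0.13571557  0.        ]
pad inner face front edge [[311.6, 191.04], [311.6, 188.14], [311.59, 185.21]]
collar limb [[325.15, 187.83], [325.34, 182.6]]
pad inner face front edge [[325.81, 189.62], [325.92, 186.73], [326.03, 183.79]]
collar limb [[310.92, 187.6], [310.9, 182.37]]
```

Request:
{"op": "step_arm", "data": {"commands": [[[0,0,0],0.047],[[0,0,0],0.047],[[0,0,0],0.047],[[0,0,0],0.047],[[0,0,0],0.047]]}}

```text
time_s: 12.75
eef_pos: [446.2, -70.3, 228.1]
ee_rot: [-0.301, -0.64, -0.301, 0.64]
force: [0.4, 0.1, -0.5]
grip_width: 0.379
```

Request:
{"op": "step_arm", "data": {"commands": [[[0,0,0],0.047],[[0,0,0],0],[[0,0,0],0]]}}

```text
time_s: 13.05
eef_pos: [446.2, -70.2, 228.2]
ee_rot: [-0.344, -0.618, -0.344, 0.618]
force: [0.2, 0.6, -2.0]
grip_width: 0.381
```

```bash
cat > d.py <<'E'
from h import *
import sys
from rig import ctrl
st();p=ctrl.sense()["eef_pos"]
n=sys.argv[1];s=snap("scene",6);cv2.imwrite(f"pics/scene{n}.png",s)
c=s[165:205,298:338];cv2.imwrite(f"pics/d{n}.png",cv2.resize(c,(400,400),interpolation=2))
bl=c[:,:,0].astype(int)-c[:,:,2];m=bl.copy();m[:18]=-99;y,x=np.unravel_index(np.argmax(m),m.shape);print(x+298,y+165,bl.max())
print(bl[y-4:y+5,x-4:x+5])
w=np.clip(bl[y-3:y+4,x-3:x+4]+4,0,None);yy,xx=np.mgrid[y-3:y+4,x-3:x+4];print((w*xx).sum()/w.sum()+298,(w*yy).sum()/w.sum()+165,w.sum())
E
python3 d.py D
```

```text
t 13.05 pos [446.21 -70.24 228.19] yaw -31.71 tilt [-1. -0.  0.] F [ 0.2  0.6 -2. ] Tq [-0.003  0.038 -0.05 ] grip 32.41 j [-0.42  0.16  1.73  0.    1.25  0.14]
324 188 31
[[ -8  -8 -10 -11 -11 -10 -11 -13 -14]
 [ -9 -11 -11 -11 -11  -9 -12 -12 -13]
 [ -9 -11 -11 -11  -8  -4 -13 -14 -14]
 [-10 -11 -10  -2  12   7 -10 -15 -11]
 [ -9 -10  -9   9  31   7 -12 -15 -15]
 [ -8 -10 -10   2  12  -5 -12 -15 -14]
 [ -8  -9  -9  -5  -3 -12 -13 -16 -15]
 [ -9  -8  -9  -9  -9 -13 -13 -14 -14]
 [ -8  -9  -7  -8  -9  -8 -11 -15 -14]]
324.009009009009 187.95495495495496 111
```

View pics/dD.png

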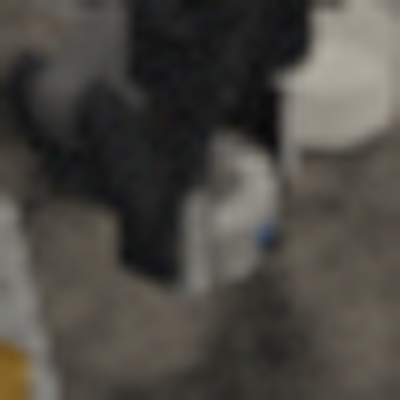

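The blue screw is visible at (324.0, 188.0) after +50.5°. Now the other side, -50° from the first yaw.

Request:
{"op": "step_arm", "data": {"commands": [[[0,0,0],-0.047],[[0,0,0],-0.047],[[0,0,0],-0.047],[[0,0,0],-0.047],[[0,0,0],-0.047]]}}

```text
time_s: 13.85
eef_pos: [446.2, -70.1, 228.3]
ee_rot: [-0.097, -0.7, -0.097, 0.7]
force: [-0.0, -0.2, -1.1]
grip_width: 0.376
```

Request:
{"op": "step_arm", "data": {"commands": [[[0,0,0],-0.047],[[0,0,0],-0.047],[[0,0,0],-0.047],[[0,0,0],-0.047],[[0,0,0],-0.047]]}}

```text
time_s: 14.35
eef_pos: [446.2, -70.2, 228.3]
ee_rot: [0.162, -0.688, 0.162, 0.688]
force: [0.4, -1.1, -1.5]
grip_width: 0.376
```

Request:
{"op": "step_arm", "data": {"commands": [[[0,0,0],-0.047],[[0,0,0],-0.047],[[0,0,0],0],[[0,0,0],0]]}}

```text
time_s: 14.75
eef_pos: [446.2, -70.2, 228.3]
ee_rot: [0.258, -0.658, 0.258, 0.658]
force: [-0.6, -0.1, -1.1]
grip_width: 0.378
```

```bash
python3 d.py E
python3 - <<'E'
from h import *
s=cv2.imread("pics/sceneC.png");c=s[165:205,298:338].astype(int);bl=c[:,:,0]-c[:,:,2];y,x=25,21
w=np.clip(bl[y-3:y+4,x-3:x+4]+4,0,None);yy,xx=np.mgrid[y-3:y+4,x-3:x+4];print((w*xx).sum()/w.sum()+298,(w*yy).sum()/w.sum()+165,w.sum())
E
```

```text
t 14.75 pos [446.24 -70.17 228.29] yaw -132.79 tilt [-1.  0.  0.] F [-0.6 -0.1 -1.1] Tq [0.076 0.013 0.043] grip 32.14 j [-0.42  0.16  1.73  0.    1.25  1.9 ]
313 189 26
[[-10  -8  -5  -6  -8  -9  -8  -8  -6]
 [-15 -12 -10  -8 -10 -10  -8  -8  -7]
 [-16 -14 -12  -4   1  -5  -8  -8  -6]
 [-16 -16 -11   5  23   7  -7  -9  -8]
 [-16 -16 -16  -4  26  14  -4  -6  -7]
 [-16 -17 -16 -10  13  10  -2  -8  -7]
 [-14 -15 -15 -16  -6  -5  -8  -8  -6]
 [-16 -14 -16 -16 -16 -14 -12  -8  -8]
 [-14 -13 -15 -16 -16 -16 -16 -15 -15]]
313.2857142857143 188.81954887218046 133
318.8550724637681 190.2463768115942 138
```

View pics/dE.png

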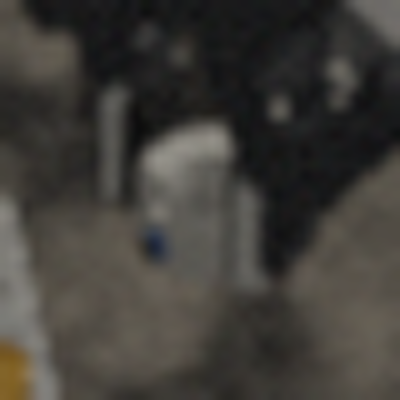

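Run:
```python
from h import *
from scipy.optimize import least_squares
S=Cam("scene");p=np.array([446.2,-70.2,228.2-3.6])
D=[(-82.19,318.86,190.25),(-31.71,324.01,187.95),(-132.79,313.29,188.82)]
def f(x,rr=None):
    d,u0,v0=x[:3];r=rr if rr else x[3];o=[]
    for Y,u,v in D:
        a=np.radians(Y+d);q=S.proj([p+r*np.array([np.cos(a),np.sin(a),0])])[0]
        o+=[q[0]+u0-u,q[1]+v0-v]
    return np.array(o)
for rr in(17,18,19,20,None):
    s=least_squares(f,[270,0,0]+([19] if rr is None else []),args=(rr,));print(rr,s.x.round(2),s.fun.round(2))
```

```text
17 [ 2.6852e+02 -4.0000e-02  6.0000e-02] [ 0.08  0.04  0.14 -0.02 -0.22 -0.01]
18 [ 2.6887e+02 -1.1000e-01 -1.7000e-01] [ 0.11  0.11  0.45 -0.11 -0.55 -0.  ]
19 [ 2.6925e+02 -1.9000e-01 -4.0000e-01] [ 0.13  0.19  0.75 -0.21 -0.89  0.02]
20 [269.67  -0.28  -0.64] [ 0.16  0.26  1.06 -0.31 -1.22  0.05]
None [ 2.6834e+02 -0.0000e+00  1.8000e-01  1.6460e+01] [ 0.07 -0.   -0.03  0.02 -0.03 -0.02]
```

The fit residual is under 0.1 px: the screw's direction is tool yaw + 268.4°, so the tool yaw needed is -78.0°. I'm moving above the shaft and turning to that yaw.

Request:
{"op": "step_arm", "data": {"commands": [[[0.35,0.29,-0.2],0.0435],[[0.35,0.29,-0.2],0.0435],[[0.35,0.29,-0.2],0.0435],[[0.35,0.29,-0.2],0.0435],[[0.35,0.29,-0.2],0.0435]]}}

```text
time_s: 15.55
eef_pos: [516.8, -11.7, 187.9]
ee_rot: [0.021, -0.707, 0.021, 0.707]
force: [0.2, -0.4, 1.0]
grip_width: 0.38
```

Request:
{"op": "step_arm", "data": {"commands": [[[0.35,0.29,-0.2],0.0435],[[0.35,0.28,-0.2],0.0435],[[0,0,0],0],[[0,0,0],0],[[0,0,0],0]]}}

```text
time_s: 16.05
eef_pos: [543.9, 10.2, 172.7]
ee_rot: [0.072, 0.704, 0.072, -0.703]
force: [0.3, 0.3, -1.1]
grip_width: 0.376
```

```bash
python3 -c "from h import *;st()"
```

```text
t 16.05 pos [543.93  10.17 172.74] yaw -78.33 tilt [-1.  0. -0.] F [ 0.3  0.3 -1.1] Tq [ 0.003 -0.054  0.   ] grip 31.97 j [-0.2   0.42  1.54 -0.    1.19  1.17]
```

Request:
{"op": "step_arm", "data": {"commands": [[[0,0.005,-0.3],0.002],[[0,0,-0.2],0],[[0,0,0],0]]}}

```text
time_s: 16.35
eef_pos: [543.4, 10.8, 150.8]
ee_rot: [-0.074, -0.702, -0.075, 0.704]
force: [-0.2, 1.2, 0.4]
grip_width: 0.373
```

Request:
{"op": "step_arm", "data": {"commands": [[[0,0,-0.05],0],[[0,0,-0.05],0],[[0,0,-0.05],0],[[0,0,-0.05],0],[[0,0,0],0]]}}

```text
time_s: 16.85
eef_pos: [544.1, 10.9, 144.0]
ee_rot: [-0.075, -0.703, -0.075, 0.703]
force: [0.4, 0.5, -0.5]
grip_width: 0.376
```

Run:
```python
from h import *
st();s=snap("scene",3)
cv2.imwrite("pics/f.png",cv2.resize(s[160:230,260:330],(600,600),interpolation=2))
```

```text
t 16.85 pos [544.13  10.85 144.03] yaw -77.82 tilt [-1. -0.  0.] F [ 0.4  0.5 -0.5] Tq [-0.023  0.052 -0.025] grip 31.96 j [-0.2   0.45  1.57 -0.    1.12  1.16]
```

View pics/f.png

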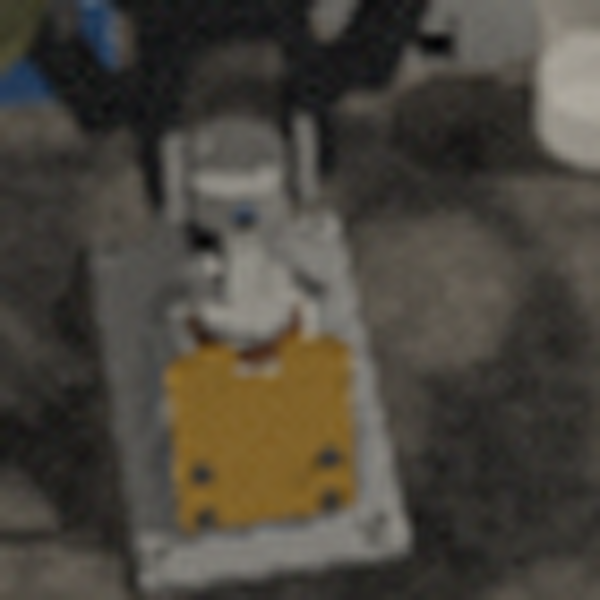

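The collar is on the shaft end with no force, and the blue screw (crop 244,213) is above the flat and the notch. I'm lowering it slowly.

Request:
{"op": "step_arm", "data": {"commands": [[[0,0,-0.05],0],[[0,0,-0.05],0],[[0,0,-0.05],0],[[0,0,-0.05],0],[[0,0,0],0]]}}

```text
time_s: 17.5
eef_pos: [543.9, 10.8, 135.8]
ee_rot: [-0.075, -0.703, -0.075, 0.704]
force: [-1.3, -0.0, -1.3]
grip_width: 0.376
```

```bash
python3 -c "from h import *;st()"
```

```text
t 17.5 pos [543.93  10.84 135.8 ] yaw -77.82 tilt [-1.    -0.     0.001] F [-1.3 -0.  -1.3] Tq [-0.124  0.328 -0.026] grip 32.0 j [-0.2   0.46  1.58 -0.    1.1   1.16]
```

Request:
{"op": "step_arm", "data": {"commands": [[[-0.008,0,-0.1],0],[[0,0,-0.1],0],[[0,0,-0.1],0],[[0,0,-0.1],0],[[0,0,0],0]]}}

```text
time_s: 18.0
eef_pos: [543.8, 10.9, 119.6]
ee_rot: [-0.075, -0.703, -0.075, 0.703]
force: [-1.9, 0.1, -0.9]
grip_width: 0.377
```

```bash
python3 -c "from h import *;st()"
```

```text
t 18.0 pos [543.79  10.91 119.61] yaw -77.83 tilt [-1.    -0.     0.001] F [-1.9  0.1 -0.9] Tq [-0.062  0.171 -0.029] grip 32.04 j [-0.2   0.48  1.6   0.    1.07  1.16]
```

Request:
{"op": "step_arm", "data": {"commands": [[[-0.008,0,-0.1],0],[[0,0,-0.1],0],[[0,0,-0.1],0],[[0,0,-0.1],0],[[0,0,0],0]]}}

```text
time_s: 18.5
eef_pos: [543.4, 10.9, 103.7]
ee_rot: [-0.075, -0.703, -0.075, 0.703]
force: [0.2, 0.1, -0.6]
grip_width: 0.372
```

Run:
```python
from h import *
st();s=snap("scene",5);cv2.imwrite("pics/sceneG.png",s)
cv2.imwrite("pics/g.png",cv2.resize(s[165:225,260:320],(600,600),interpolation=2))
```

```text
t 18.5 pos [543.42  10.9  103.65] yaw -77.83 tilt [-1.    -0.     0.001] F [ 0.2  0.1 -0.6] Tq [ 0.014 -0.002 -0.036] grip 31.64 j [-0.2   0.5   1.61  0.    1.03  1.16]
```

View pics/g.png

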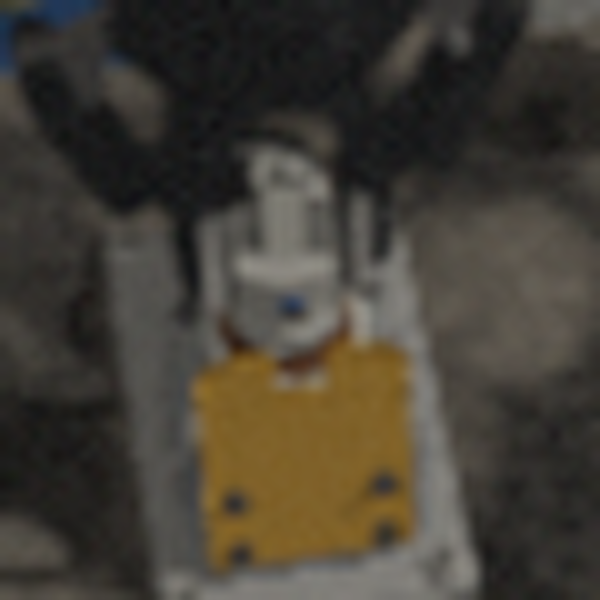

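Request:
{"op": "step_arm", "data": {"commands": [[[0,0,-0.03],0],[[0,0,-0.03],0],[[0,0,0],0],[[0,0,0],0]]}}

```text
time_s: 19.15
eef_pos: [543.6, 10.8, 101.9]
ee_rot: [0.075, 0.703, 0.075, -0.703]
force: [0.1, -0.7, -1.4]
grip_width: 0.374
```

Request:
{"op": "step_arm", "data": {"commands": [[[0,0,-0.025],0],[[0,0,0],0],[[0,0,0],0]]}}

```text
time_s: 19.45
eef_pos: [543.6, 10.8, 100.9]
ee_rot: [-0.075, -0.703, -0.075, 0.703]
force: [0.5, 0.4, -0.7]
grip_width: 0.372
```

Request:
{"op": "step_arm", "data": {"commands": [[[0,0,-0.025],0],[[0,0,0],0],[[0,0,0],0]]}}

```text
time_s: 19.75
eef_pos: [543.7, 10.8, 100.1]
ee_rot: [0.075, 0.703, 0.075, -0.703]
force: [-1.8, -0.6, 2.5]
grip_width: 0.375
```

```bash
python3 -c "from h import *;st()"
```

```text
t 19.75 pos [543.7   10.81 100.09] yaw -77.82 tilt [-1.  0. -0.] F [-1.8 -0.6  2.5] Tq [ 0.041  0.129 -0.   ] grip 31.88 j [-0.2   0.51  1.61  0.    1.02  1.16]
```

Request:
{"op": "step_arm", "data": {"commands": [[[0,0,-0.03],0],[[0,0,-0.03],0],[[0,0,-0.03],0],[[0,0,0],0],[[0,0,0],0]]}}

```text
time_s: 20.25
eef_pos: [543.7, 10.8, 96.9]
ee_rot: [0.075, 0.703, 0.075, -0.703]
force: [-3.2, 0.1, 8.3]
grip_width: 0.377
```

```bash
python3 -c "from h import *;st()"
```

```text
t 20.25 pos [543.75  10.82  96.87] yaw -77.82 tilt [-1.  0. -0.] F [-3.2  0.1  8.3] Tq [ 0.025  0.559 -0.006] grip 32.06 j [-0.2   0.51  1.62 -0.    1.01  1.16]
```

Request:
{"op": "step_arm", "data": {"commands": [[[-0.008,0,-0.01],0],[[0,0,0],0],[[0,0,0],0],[[0,0,0],0],[[0,0,0],0]]}}

```text
time_s: 20.75
eef_pos: [543.7, 10.8, 96.7]
ee_rot: [0.075, 0.704, 0.075, -0.703]
force: [-1.7, 0.3, 7.3]
grip_width: 0.375
```

Run:
```python
from h import *
from rig import capture,ctrl
st();im=[];F=[];P=[]
for _ in range(8):
    im.append(capture("scene")["image"].astype(np.float32));s=ctrl.sense();F.append(s["force"]);P.append(s["eef_pos"])
s=np.mean(im,0).astype(np.uint8);cv2.imwrite("pics/sceneH.png",s)
print("F",np.mean(F,0).round(2),"P",np.mean(P,0).round(2));st()
cv2.imwrite("pics/h.png",cv2.resize(s[165:225,260:320],(600,600),interpolation=2))
S=Cam("scene");c=s[188:205,278:302].astype(int);bl=c[:,:,0]-c[:,:,2]
y,x=np.unravel_index(np.argmax(bl),bl.shape);print(x+278,y+188,bl.max())
w=np.clip(bl[y-3:y+4,x-3:x+4]-bl[y-3:y+4,x-3:x+4].min()-6,0,None);yy,xx=np.mgrid[y-3:y+4,x-3:x+4];print("blue",(w*xx).sum()/w.sum()+278,(w*yy).sum()/w.sum()+188);print(bl[y-3:y+4,x-3:x+4])
for a in(182,186,190.5,194,198):
    A=np.radians(a);print(a,S.proj([np.array([543.6,10.6,93])+16.5*np.array([np.cos(A),np.sin(A),0])])[0].round(2))
A=np.radians(190.45);l=np.array([np.cos(A),np.sin(A),0]);print("notch px",S.proj([np.array([543.9,10.4,z])+34.5*l for z in(86,93)]).round(2))
```

```text
t 20.75 pos [543.71  10.81  96.67] yaw -77.82 tilt [-1.     0.    -0.001] F [-1.7  0.3  7.3] Tq [0.113 0.344 0.034] grip 31.89 j [-0.2   0.51  1.62  0.    1.01  1.16]
F [-2.21  0.83  9.18] P [543.72  10.82  96.7 ]
t 21.15 pos [543.72  10.83  96.69] yaw -77.82 tilt [-1.     0.    -0.001] F [-1.8  1.1  9.4] Tq [0.14  0.343 0.014] grip 31.84 j [-0.2   0.51  1.62  0.    1.01  1.16]
289 197 25
blue 288.9701799485861 196.78457583547558
[[-10  -9 -11 -11 -11 -12 -11]
 [ -8  -9  -5  -3  -7 -11  -9]
 [ -8  -4  14  22   2  -9  -9]
 [ -6  -1  18  25   0 -10  -9]
 [ -7  -6  -6  -4  -8  -9  -7]
 [-20 -12  -7  -8  -7  -9 -18]
 [-54 -33  -8 -10 -12 -18 -50]]
182 [288.01 196.62]
186 [288.43 196.59]
190.5 [288.9  196.54]
194 [289.26 196.49]
198 [289.67 196.4 ]
notch px [[290.03 203.02]
 [289.93 201.32]]
```

View pics/h.png

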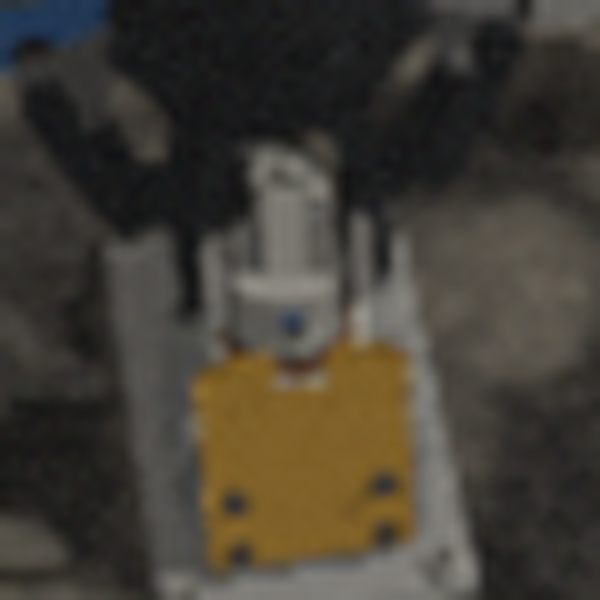

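The blue screw is at about (288.7, 196.8), which puts its direction at about 189° against 190.45° for the notch. The collar is down 3.9 mm with a 9.2 N push. One last full view, then I'll hand in.

View pics/sceneH.png

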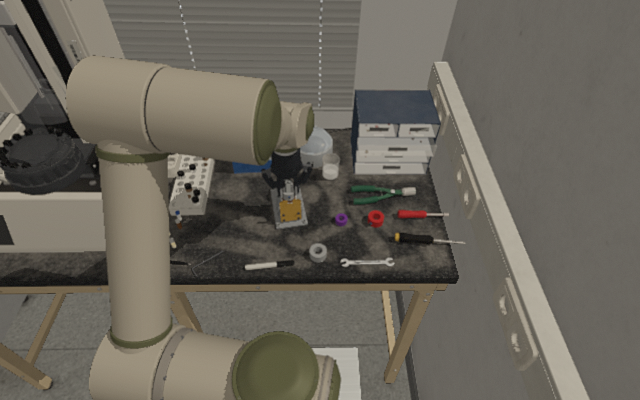

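The tools, the beaker and the other collars look where they were (purple 340,219, red 376,218, large grey 318,253). The gripper holds the collar on the shaft.

```bash
python3 -c "
from h import *
from rig import ticket
st();print(ticket.finish_job());st()"
```

```text
t 21.15 pos [543.72  10.83  96.69] yaw -77.82 tilt [-1.     0.    -0.001] F [-1.8  1.1  9.4] Tq [0.14  0.343 0.014] grip 31.84 j [-0.2   0.51  1.62  0.    1.01  1.16]
the job is handed in; nothing more can be done
None
the job is handed in; nothing more can be done
```

The job is handed in at 21.2 s, with the collar gripped and pressed down on the shaft. I turned the bare shaft about 34° clockwise by its flat until it faced the notch. Then I centred and gripped the small grey collar and slid it down with its screw on the flat.

**Last checks:**
- **Press depth:** about 3.9 mm by position. The averaged push of 9.2 N suggests about 3.6 mm, or up to 4.0 mm allowing for the sensor's offset, so the two differ slightly.
- **Screw direction:** about 189° in the final picture against 190.5° for the notch, good to about 2°. Another way of finding the same blue spot gave about 188°.
- **Side force:** about 2 N remained sideways on the tool; I left it.
- **Bystanders:** in the last scene picture the other collars, the tools and the beaker looked where they started. I judged that by eye, and the arm hides part of the bench.

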